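Set out the oxygen bomb for the next sample

ROBOT

A 6-joint arm with a two-finger parallel gripper is mounted at the origin on the work surface. World frame = base frame: x ahead of the robot, y to its left, z up, the work surface at z = 0. Lengths are in m, angles in rad, forces in N, time in s.
With the tool pointing down it reaches from about 0.275 to 1 m from the base axis. Payload 8.4 kg.
Tool frame: the origin (TCP) lies on the centre line of the jaws, within the pads' length; the fingertips stand 17 mm ahead of it and the grasp point (between the pads) lies 2 mm behind it (bot.tcp_to_tips is the y of the fingertips in the tool frame, in m); y points along the fingers, z is the direction in which the jaws open and shut, and the axes are right-handed (so a half turn about y gives the same grasp; the last joint's range is limited). The gripper opens to 85 mm and grips with 20 to 120 N. Pads are 22 mm wide; open, the fingers measure 114 mm over their backs; the gripper's body (76 mm by 85 mm) begins 54 mm behind the grasp point. The pads swing forward as they close: fully open they stand 13 mm farther back than shut.
Start: joints at [-1.136, 0.353, 1.633, -0, 1.155, -0.002], TCP at [0.264, -0.566, 0.248] pointing down, gripper open.
Joint ranges: [-2.63, 2.63], [-0.92, 2.1], [0.06, 2.66], [-1.3, 4.44], [0, 2.69], [-3.02, 3.02]. Speed limits (rad/s): [2.22, 2.22, 2.79, 3.14, 3.14, 3.14].

INTERFACE

Orientations are given as a unit quaternion [x, y, z, w].
In Python, from workcell import bot, hand, kinematics, get_obs, vision, hand_in gives the robot as it stands. The module is installed in compiled form; this text tells all that it offers. Calls block until the motion is done:
- bot.reach(position, orientation): joint-space move of the TCP to a pose.
- bot.servo_line(position, ori=None, velocity=0.15): straight line of the TCP; ori=None keeps the orientation; velocity is the mean speed in m/s.
- bot.goto_joints(angles): joint-space move.
- hand.move_gripper(opening, strength=None): finger opening in m; strength is the grip in N (None keeps the last); returns when the fingers have stopped.
- bot.dwell(seconds).
- kinematics.solve_ik(position, orientation): joint angles nearest the present ones, or None.
- get_obs(): the state.
- vision.read_camera(name): name is "scene" or "top" or "wrist"; returns a dict with "frame" (420x560x3 uint8, red, green, blue), "intrinsics" (3x3 intrinsics, pixels), "view" (4x4, takes a point from world to camera coordinates). Camera axes: x right, y down, z forward; pixel columns grow to the right and rows downward; lengths in m; the calibration is good to about 2 mm. A picture is of the moment at which its call begins. There is no depth.
A pose or a line that the arm cannot do raises bot.IKError and nothing moves.
- hand_in(): hands the job in, once; it reports no verdict.
The state is a dict: "time_s": time; "joint_pos": joint angles; "joint_vel": joint speeds; "joint_efforts": joint torques, N m; "position": TCP position; "orientation": TCP orientation; "wrist_force": force on the tool from outside, world axes, zero at the start; "ft_torque": the same for the moment, N m; "gripper_width": finger opening in m.
Only numpy, scipy, OpenCV 4.12 (cv2) and the standard library are available. Lean on these libraries where they do the work, as an engineer would, in place of code of your own. Each camera call takes 0.05 s, during which the arm holds its last target.

TASK

Set out the parts of the oxygen bomb for the next sample: lift the head out of the cylinder and hang it in the hole of the head stand, seat the empty cylinder upright in the round bench holder, lay the screw ring flat on the bench midway between the stand and the holder with its lip up, and stand the crucible upright at the centre of the balance pan. Lower each part into place and let go of it there; do not drop any.

Things in the scene. Friction and masses are not known exactly. Their poses are not given: they have to be found in the camera images.
- head: Loose steel bomb head, 0.34 kg: stepped lid with valve stem. Origin on the axis in the flange's underside, z up. Flange 50 mm across to z 10; steps 36 across to z 16, 26 to z 22; neck to grip 18 across, z 22 to 56; cap 13 to z 68. Below: plug 37 across to z -10, tapered; two thin legs 9 mm off the axis to z -60. Starts hung in the cylinder's mouth, flange on its rim.
- cylinder: Loose plain steel bomb cylinder, open top, standing upright, about 0.8 kg. Origin: centre of its underside, z up. 88 mm high; 58 mm across up to 74 mm height (grip it there), then a neck 53 mm across; bore 42 mm; foot chamfered to 50 mm across. Carries the head at the start.
- ring: Loose steel screw ring with a knurled rim, 0.16 kg, lying flat on the bench, lip up. Origin: centre of its underside, z up. Outside 64 mm across, 26 mm high (the top 6 mm taper to 60 mm); hole 55 mm across, narrowed at the top by an inward lip.
- crucible: Small open metal crucible, loose, about 18 g, standing on the bench. Origin: centre of its underside, z up. 25 mm across at the rim, 20 mm at the foot, 17 mm high.
- stand: Fixed grey steel head stand: base plate, column, level top plate with a round hole. Origin on the bench below the hole's centre, z up; x points to the column, away from the robot. Top plate's upper face 120 mm up, 10 mm thick, x -42 to 74 mm, 84 mm wide; hole 42 mm across, through. Base 100 mm wide, x -45 to 85. The hung head's flange lies on the top plate, plug and legs in the hole.
- holder: Fixed bench holder: grey square plate 100 x 100 x 8 mm with an aluminium collar, 82 mm outside, 66 mm inside, rim 24 mm above the bench. Origin: centre of its underside. The seated cylinder stands on the plate inside the collar, underside 8 mm up. It and the stand are side by side, centres 230 to 251 mm apart, either one on the left, x axes parallel.
- balance: Top-pan balance, fixed, light grey, 190 x 170 mm, body 56 mm high, display towards the robot. Origin: on the bench directly below the centre of the pan, z up, x away from the display.
- pan (a point): Centre of the upper face of the balance's round steel pan, 110 mm across, 70 mm above the bench.

How it is judged:
At the end, for the whole second after the job is handed in: Head hung upright in the stand (axis within 6 mm, flange on the plate within 3 mm); cylinder upright, down in the holder; ring flat, lip up, midway between the two (97 to 143 mm from each centre, x within 25 mm in either frame); crucible upright within 15 mm of the pan's centre; all at rest (horizontal distance between head and stand below 0.006 m and height (world z) of head between 0.117 and 0.123 m and angle between each of head, cylinder, ring's own z axis and vertical below 0.08 rad and linear speed of each of head, cylinder, ring, crucible below 0.02 m/s and horizontal distance between cylinder and holder below 0.008 m and height (world z) of cylinder below 0.012 m and horizontal distance between ring and stand between 0.097 and 0.143 m and horizontal distance between ring and holder between 0.097 and 0.143 m and x of ring in the frame of stand between -0.025 and 0.025 m and x of ring in the frame of holder between -0.025 and 0.025 m and height (world z) of ring below 0.005 m and horizontal distance between crucible and pan below 0.015 m and height (world z) of crucible between 0.067 and 0.074 m and angle between crucible's own z axis and vertical below 0.12 rad); the robot touches nothing.
It fails at once if the head is dropped (falls free faster than 0.7 m/s, some 25 mm) (linear speed of head above 0.7 m/s and contact force between the fingers and head below 0.05 N and contact force between head and cylinder below 0.05 N).
It fails at once if the cylinder is dropped (falls free faster than 0.7 m/s) (linear speed of cylinder above 0.7 m/s and contact force between each of the fingers, head and cylinder below 0.05 N).
It fails at once if the ring is dropped (falls free faster than 0.7 m/s) (linear speed of ring above 0.7 m/s and contact force between the fingers and ring below 0.05 N).
It fails at once if the crucible is dropped (falls free faster than 0.7 m/s) (linear speed of crucible above 0.7 m/s and contact force between the fingers and crucible below 0.05 N).
It also fails if it takes over 128 s, if anything falls off the work surface, if the arm or the gripper's body presses on something with over 40 N, if the wrist force passes 120 N, or if a joint passes its speed limit or range.

## Working session

There is one attempt and no reset: what is moved stays moved. The work goes in short steps, each a Python script; the robot and the scene stay as the last script left them, time stands still between calls to the robot, and variables do not carry over. Pictures are saved under pics/ and viewed, and the job is handed in when it is done.

```bash
mkdir -p pics; ls
python3 - <<'E'
from workcell import bot, hand, kinematics, get_obs, vision
import cv2
o=get_obs(); print(o)
print(bot.tcp_to_tips)
for n in ["scene","top","wrist"]:
    c=vision.read_camera(n); cv2.imwrite(f"pics/{n}0.png",c["frame"][:,:,::-1]); print(n,c["intrinsics"].tolist(),c["view"].round(4).tolist())
E
```

```text
pics
{'time_s': 0.0, 'joint_pos': array([-1.13640157e+00,  3.53633888e-01,  1.63415036e+00, -2.91907882e-05,
        1.15519181e+00, -2.38412784e-03]), 'joint_vel': array([ 0.00189631,  0.00096559, -0.00224848, -0.00061183,  0.00207538,
        0.00073739]), 'joint_efforts': array([-1.74905632e-03, -6.05255985e+01, -3.42068768e+01, -2.40455247e-04,
        9.40215366e-03,  9.48106873e-06]), 'position': array([ 0.26419742, -0.56590778,  0.24756363]), 'orientation': array([-0.15331815,  0.69078599, -0.68983455,  0.15309005]), 'wrist_force': array([-0.17621946, -0.13635336, -0.09480524]), 'ft_torque': array([ 0.00371269, -0.0315885 , -0.00514195]), 'gripper_width': 0.08553009976775286}
0.017
scene [[455.4447713495099, 0.0, 278.4182480959353], [0.0, 455.4447713495099, 209.2339476499634], [0.0, 0.0, 1.0]] [[0.8044, 0.5941, 0.0066, -0.4226], [0.3753, -0.4996, -0.7807, -0.1265], [-0.4606, 0.6305, -0.6248, 1.2596], [0.0, 0.0, 0.0, 1.0]]
top [[379.1679305087642, 0.0, 278.13682914250455], [0.0, 379.1679305087642, 207.65699892874133], [0.0, 0.0, 1.0]] [[-0.0143, -0.9999, 0.0014, -0.0033], [-0.9979, 0.0142, -0.0628, 0.5356], [0.0628, -0.0023, -0.998, 0.9944], [0.0, 0.0, 0.0, 1.0]]
wrist [[295.77637450403785, 0.0, 284.06552219524946], [0.0, 295.77637450403785, 211.37345642240777], [0.0, 0.0, 1.0]] [[0.4221, -0.9066, -0.0024, -0.6237], [-0.873, -0.4072, 0.2685, -0.0342], [-0.2444, -0.1112, -0.9633, 0.3787], [0.0, 0.0, 0.0, 1.0]]
```

View pics/top0.png

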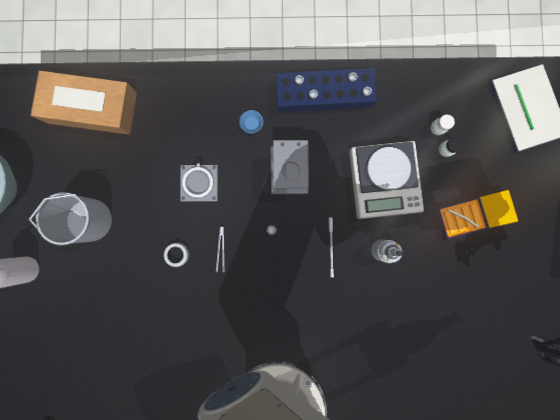

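View pics/scene0.png

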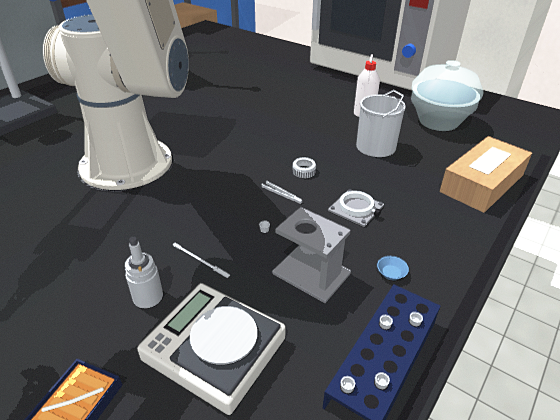

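View pics/wrist0.png

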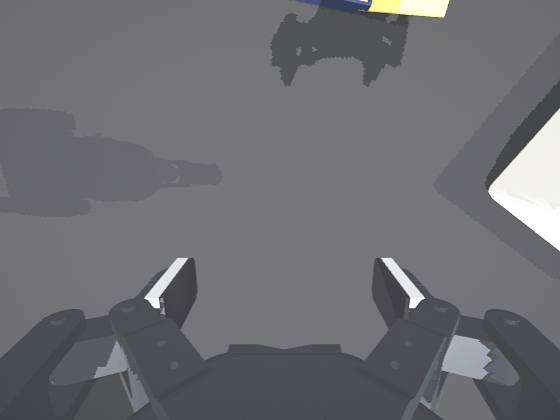

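The top view shows the cylinder with head at (388,251), ring (176,255), crucible (271,230), holder (198,182), stand hole (291,171) and pan (389,168). The scene view agrees. Next I'll zoom in to measure.

```bash
cat > h.py <<'E'
from workcell import bot, hand, kinematics, get_obs, vision
import numpy as np, cv2
def cast(c,uv,z):
    K=c["intrinsics"];V=c["view"];R=V[:3,:3];t=V[:3,3]
    o=-R.T@t; d=R.T@np.linalg.inv(K)@np.array([uv[0],uv[1],1.])
    return o+d*(z-o[2])/d[2]
def proj(c,p):
    q=c["view"][:3,:3]@np.array(p)+c["view"][:3,3]; q=c["intrinsics"]@q; return q[:2]/q[2]
def crop(c,u,v,r,name,s=5):
    f=c["frame"][max(0,v-r):v+r,max(0,u-r):u+r][:,:,::-1]
    cv2.imwrite(name,cv2.resize(f,None,fx=s,fy=s,interpolation=cv2.INTER_CUBIC))
E
python3 - <<'E'
from h import *
c=vision.read_camera("top")
f=c["frame"][:,:,::-1]
t=[f[v-32:v+32,u-32:u+32] for u,v in [(388,251),(176,255),(271,230),(198,182),(291,167),(388,180)]]
t[5]=f[130:230,340:440]
t=[cv2.resize(i,(266,266),interpolation=cv2.INTER_CUBIC) for i in t]
cv2.imwrite("pics/m.png",np.vstack([np.hstack(t[:3]),np.hstack(t[3:])]))
for n,p,z in [("cyl",(388,251),0.08),("ring",(176,255),.026),("cru",(271,230),.017),("hold",(198,182),.024),("stand",(291,171),.12),("pan",(389,168),.07)]: print(n,cast(c,p,z).round(3))
E
```

```text
cyl [ 0.42  -0.282  0.08 ]
ring [0.414 0.259 0.026]
cru [0.476 0.009 0.017]
hold [0.606 0.201 0.024]
stand [ 0.617 -0.043  0.12 ]
pan [ 0.629 -0.294  0.07 ]
```

View pics/m.png

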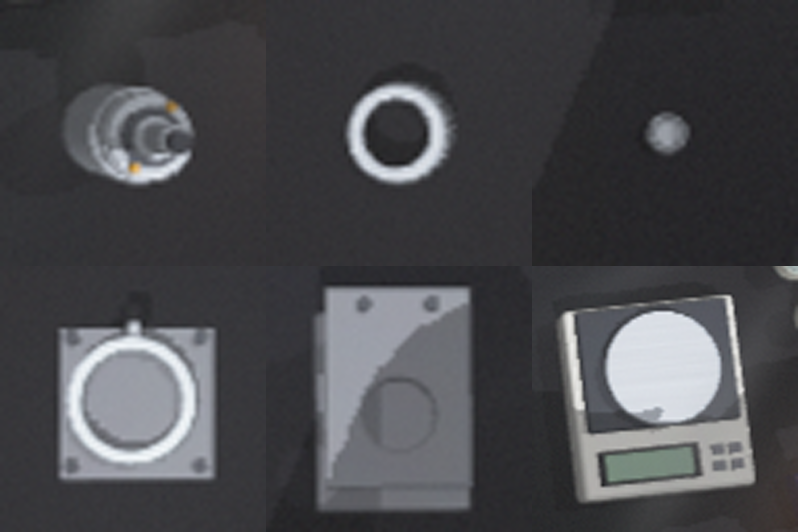

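```bash
cat >> h.py <<'E'
from scipy.spatial.transform import Rotation as Rot
def down(th):
    """tool y down, tool z (jaw dir) at world yaw th"""
    y=np.array([0,0,-1.]);z=np.array([np.cos(th),np.sin(th),0]);x=np.cross(y,z)
    return Rot.from_matrix(np.column_stack([x,y,z])).as_quat()
E
python3 - <<'E'
from h import *
o=get_obs(); c=vision.read_camera("wrist"); V=c["view"]; R=V[:3,:3]; T=Rot.from_quat(o["orientation"]).as_matrix()
print("tool",T.round(3).tolist())
cp=-R.T@V[:3,3]; print("cam in tool",(T.T@(cp-o["position"])).round(4)); print("cam axes in tool",(T.T@R.T).round(3).tolist())
for th in [0,np.pi/2,np.pi,-np.pi/2]:
  for p in [(0.42,-.282,.25),(.617,-.043,.3),(.606,.201,.2),(.62,.08,.05),(.414,.259,.05),(.629,-.294,.15)]:
    q=kinematics.solve_ik(list(p),down(th)); print(round(th,2),p,None if q is None else np.round(q,2))
E
```

```text
tool [[-0.906, -0.0, 0.423], [-0.423, 0.001, -0.906], [-0.0, -1.0, -0.001]]
cam in tool [-6.810e-02 -1.249e-01 -1.000e-04]
cam axes in tool [[0.001, 0.963, 0.268], [0.001, -0.268, 0.963], [1.0, -0.001, -0.001]]
0 (0.42, -0.282, 0.25) [-0.59  0.17  1.88 -0.    1.09 -0.59]
0 (0.617, -0.043, 0.3) [-0.07  0.3   1.59 -0.    1.25 -0.07]
0 (0.606, 0.201, 0.2) [ 0.32  0.42  1.65 -0.    1.07  0.32]
0 (0.62, 0.08, 0.05) [ 0.13  0.59  1.76 -0.    0.79  0.13]
0 (0.414, 0.259, 0.05) [ 0.56  0.44  2.07 -0.    0.64  0.56]
0 (0.629, -0.294, 0.15) [-0.44  0.55  1.55 -0.    1.04 -0.44]
1.57 (0.42, -0.282, 0.25) [-0.59  0.17  1.88 -0.    1.09 -2.17]
1.57 (0.617, -0.043, 0.3) [-0.07  0.3   1.59 -0.    1.25 -1.64]
1.57 (0.606, 0.201, 0.2) [ 0.32  0.42  1.65 -0.    1.07 -1.25]
1.57 (0.62, 0.08, 0.05) [ 0.13  0.59  1.76 -0.    0.79 -1.44]
1.57 (0.414, 0.259, 0.05) [ 0.56  0.44  2.07 -0.    0.64 -1.01]
1.57 (0.629, -0.294, 0.15) [-0.44  0.55  1.55 -0.    1.04 -2.01]
3.14 (0.42, -0.282, 0.25) [-0.59  0.17  1.88 -0.    1.09  2.55]
3.14 (0.617, -0.043, 0.3) None
3.14 (0.606, 0.201, 0.2) [ 0.32  0.42  1.65 -0.    1.07 -2.82]
3.14 (0.62, 0.08, 0.05) [ 0.13  0.59  1.76 -0.    0.79 -3.02]
3.14 (0.414, 0.259, 0.05) [ 0.56  0.44  2.07 -0.    0.64 -2.59]
3.14 (0.629, -0.294, 0.15) [-0.44  0.55  1.55 -0.    1.04  2.7 ]
-1.57 (0.42, -0.282, 0.25) [-0.59  0.17  1.88 -0.    1.09  0.98]
-1.57 (0.617, -0.043, 0.3) [-0.07  0.3   1.59 -0.    1.25  1.5 ]
-1.57 (0.606, 0.201, 0.2) [ 0.32  0.42  1.65 -0.    1.07  1.89]
-1.57 (0.62, 0.08, 0.05) [ 0.13  0.59  1.76 -0.    0.79  1.7 ]
-1.57 (0.414, 0.259, 0.05) [ 0.56  0.44  2.07 -0.    0.64  2.13]
-1.57 (0.629, -0.294, 0.15) [-0.44  0.55  1.55 -0.    1.04  1.13]
```

Run:
```python
from h import *
bot.reach([0.42,-.282,.27],down(0))
c=vision.read_camera("wrist"); cv2.imwrite("pics/w1.png",c["frame"][:,:,::-1])
np.savez("w1.npz",**c)
print(get_obs()["time_s"],proj(c,(.42,-.282,.098)),proj(c,(.42,-.282,.156)))
```

```text
1.5333 [284.22984087 197.1491389 ] [284.25881772 212.47930035]
```

View pics/w1.png

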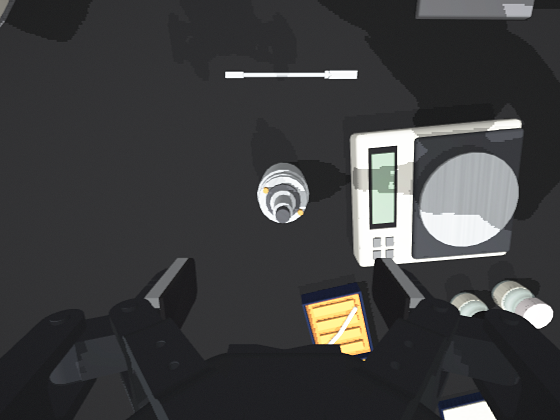

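The wrist view shows the cap at (283,214), within 2 px of my estimate's projection. The pan is near (469,200). I'll measure both by threshold and contour.

Run:
```python
from h import *
c=dict(np.load("w1.npz"))
crop(c,284,196,38,"pics/w1c.png",8)
g=cv2.cvtColor(c["frame"],cv2.COLOR_RGB2GRAY)
m=((g>110)&True).astype(np.uint8)*255
roi=m[125:275,413:530]
cs,_=cv2.findContours(cv2.morphologyEx(roi,cv2.MORPH_CLOSE,np.ones((9,9))),cv2.RETR_EXTERNAL,cv2.CHAIN_APPROX_NONE,offset=(413,125))
k=max(cs,key=cv2.contourArea); e=cv2.fitEllipse(cv2.convexHull(k)); print(e,cast(c,e[0],.07))
```

```text
((464.97137451171875, 215.21231079101562), (102.39540100097656, 134.78990173339844), 30.4872989654541) [ 0.62671665 -0.31007476  0.07      ]
```

View pics/w1c.png

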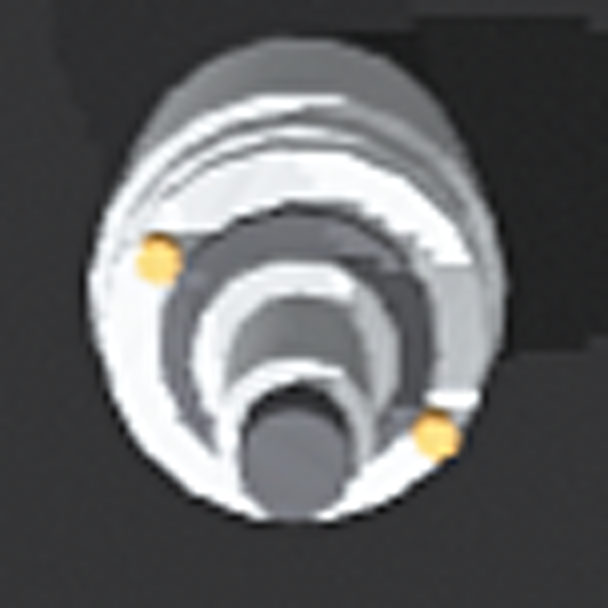

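Run:
```python
from h import *
c=dict(np.load("w1.npz"))
print("cap",cast(c,(283.1,215.3),.156),"orange mid",cast(c,(283.25,201.3),.100),cast(c,(283.25,201.3),.104))
print("flange low edge",cast(c,(283.2,223),.098)+[0,.025,0])
a=cast(c,(246+159/8,158+258/8),.1);b=cast(c,(246+437/8,158+435/8),.1);print(a,b,np.linalg.norm(a-b))
t=vision.read_camera("top"); print(proj(t,(.4195,-.2845,.156)),proj(t,(.4195,-.2845,.098)))
s=vision.read_camera("scene"); print(proj(s,(.4195,-.2845,.156)));
x=t["frame"][225:275,362:412][:,:,::-1];y=s["frame"][225:285,115:175][:,:,::-1]
cv2.imwrite("pics/x.png",np.hstack([cv2.resize(i,(400,400),interpolation=cv2.INTER_CUBIC) for i in (x,y)]))
# pan
g=c["frame"].astype(int); sub=c["frame"][110:280,400:540][:,:,::-1]; cv2.imwrite("pics/pan.png",cv2.resize(sub,None,fx=4,fy=3.5,interpolation=cv2.INTER_CUBIC))
```

```text
cap [ 0.41901894 -0.28446318  0.156     ] orange mid [ 0.41898498 -0.28590096  0.1       ] [ 0.41899937 -0.28493324  0.104     ]
flange low edge [ 0.41884492 -0.28488584  0.098     ]
[ 0.40139655 -0.27432684  0.1       ] [ 0.43693955 -0.29774271  0.1       ] 0.042562988056657695
[398.73999888 252.83392082] [391.14832834 251.49794929]
[132.39105299 238.80079147]
```

View pics/x.png

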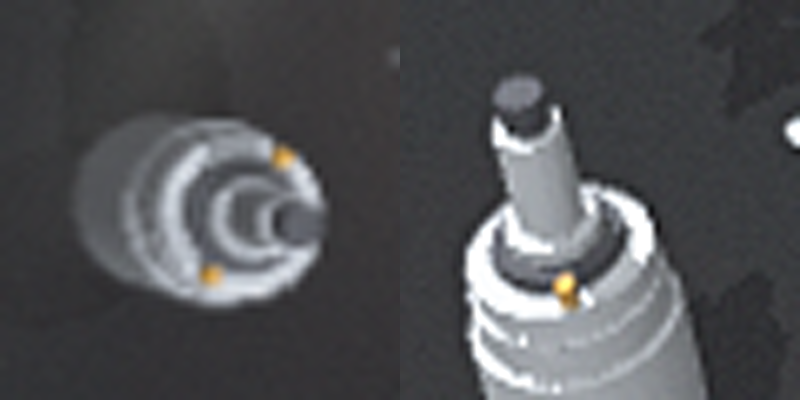

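View pics/pan.png

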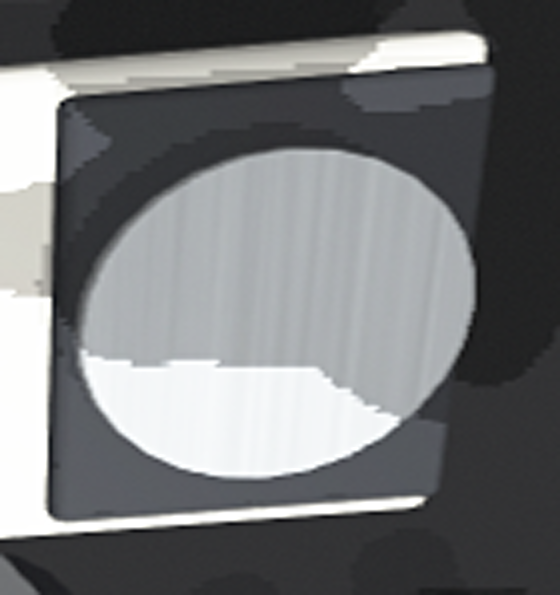

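Run:
```python
from h import *
c=dict(np.load("w1.npz"))
print("pan",cast(c,(469.5,199.4),.07), [np.linalg.norm(cast(c,a,.07)-cast(c,b,.07)) for a,b in [((420,199),(519,199))]])
bot.reach([0.60,.15,.28],down(0))
c=vision.read_camera("wrist"); cv2.imwrite("pics/w2.png",c["frame"][:,:,::-1]); np.savez("w2.npz",**c)
bot.reach([0.617,-.045,.30],down(0))
c=vision.read_camera("wrist"); cv2.imwrite("pics/w3.png",c["frame"][:,:,::-1]); np.savez("w3.npz",**c)
print(get_obs()["time_s"])
```

```text
pan [ 0.62882602 -0.29151215  0.07      ] [np.float64(0.1115435627278373)]
4.25
```

View pics/w2.png

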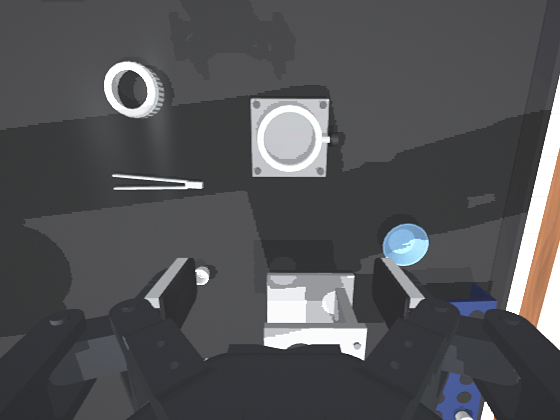

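View pics/w3.png

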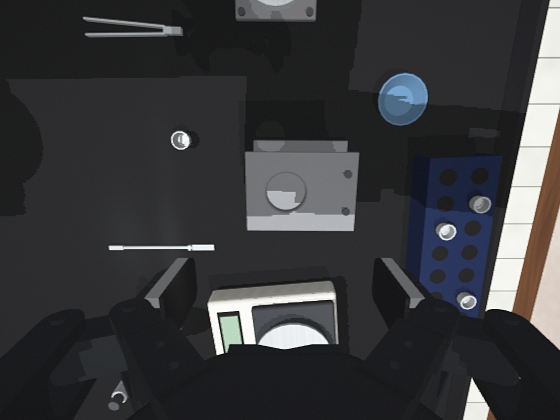

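w2 shows the ring (132,90), holder collar (290,138) and crucible (201,276). w3 shows the stand hole (286,191) and crucible (180,140). I'll crop in for exact fits.

Run:
```python
from h import *
c2=dict(np.load("w2.npz"));c3=dict(np.load("w3.npz"))
def cr(c,u,v,r,s):
    return cv2.resize(c["frame"][v-r:v+r,u-r:u+r][:,:,::-1],(s,s),interpolation=cv2.INTER_CUBIC)
cv2.imwrite("pics/h.png",np.vstack([np.hstack([cr(c3,302,190,64,300),cr(c2,290,138,50,300)]),np.hstack([cr(c2,132,90,40,300),cr(c3,180,140,20,300)])]))
g=cv2.cvtColor(c2["frame"],cv2.COLOR_RGB2GRAY)
m=(g>215).astype(np.uint8)*255; m[:,:250]=0;m[:,331:]=0;m[:97]=0;m[178:]=0
m=cv2.morphologyEx(m,cv2.MORPH_OPEN,np.ones((3,3)))
k=max(cv2.findContours(m,cv2.RETR_EXTERNAL,cv2.CHAIN_APPROX_NONE)[0],key=cv2.contourArea);e=cv2.fitEllipse(k);print("holder outer",e,cast(c2,e[0],.024))
```

```text
holder outer ((289.9748840332031, 138.1665802001953), (65.26837921142578, 67.0065689086914), 86.82383728027344) [0.60735345 0.20618521 0.024     ]
```

View pics/h.png

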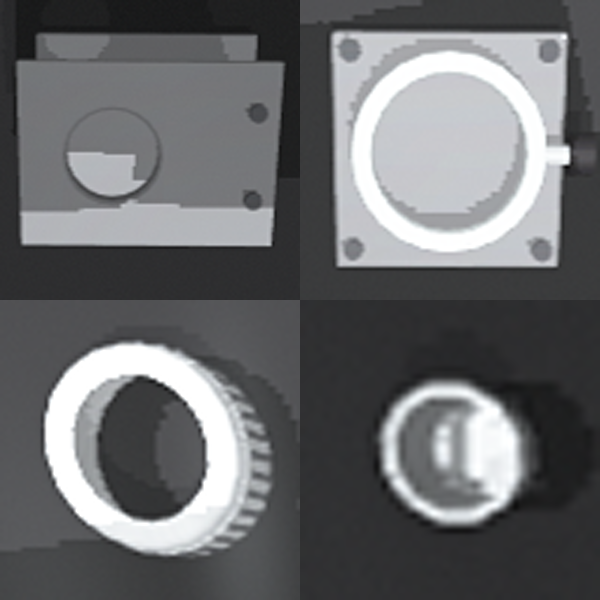

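Run:
```python
from h import *
c2=dict(np.load("w2.npz"));c3=dict(np.load("w3.npz"))
s=128/300
hole=cast(c3,(238+112.5*s,126+152.5*s),.12); print("hole",hole, "dx dia",np.linalg.norm(cast(c3,(238+65*s,191),.12)-cast(c3,(238+160*s,191),.12)))
P=np.array([cast(c3,(238+a*s,126+b*s),.12) for a,b in [(16,62),(285,62),(272,245),(21,245)]]);print(P.round(4).tolist(),P.mean(0))
for i,j in [(0,1),(1,2),(2,3),(3,0)]: print(np.linalg.norm(P[i]-P[j]).round(4),end=' ')
yaw=np.arctan2(P[1,1]-P[0,1],P[1,0]-P[0,0]);yaw2=np.arctan2(P[2,1]-P[3,1],P[2,0]-P[3,0]);print("yaw",yaw,yaw2)
Q=np.array([cast(c2,(240+(a-300)/3,88+b/3),.008) for a,b in [(332,32),(567,32),(556,266),(337,266)]]);print("holder plate",Q.mean(0),np.linalg.norm(Q[0]-Q[1]),np.linalg.norm(Q[1]-Q[2]))
t=vision.read_camera("top");print("top proj hole",proj(t,hole),"holder",proj(t,(.6074,.2062,.024)))
f=t["frame"][:,:,::-1]
a=f[150:192,270:312];b=f[160:205,175:220];cv2.imwrite("pics/tt.png",np.hstack([cv2.resize(a,(400,400),interpolation=cv2.INTER_CUBIC),cv2.resize(b,(400,400),interpolation=cv2.INTER_CUBIC)]))
print(np.linalg.norm(hole[:2]-[.6074,.2062]))
print("cru",cast(c3,(160+(452-300)*40/300,120+(452-300)*40/300),.017))
print("ring",cast(c2,(92+(147)*80/300,50+(442-300)*80/300),.026))
```

```text
hole [ 0.6187184 -0.0387347  0.12     ] dx dia 0.042521536478168497
[[0.577, 0.0012, 0.12], [0.6933, 0.001, 0.12], [0.6928, -0.0826, 0.12], [0.5762, -0.0824, 0.12]] [ 0.63482253 -0.0407194   0.12      ]
0.1163 0.0836 0.1166 0.0836 yaw -0.0018574341775121571 -0.0017449533934040028
holder plate [0.60680099 0.20466658 0.008     ] 0.09862104383081446 0.09870922105243249
top proj hole [289.2195345 170.3377118] holder [196.07434577 181.66196071]
0.24519607494606405
cru [0.47751147 0.00985239 0.017     ]
ring [0.41800169 0.26480709 0.026     ]
```

View pics/tt.png

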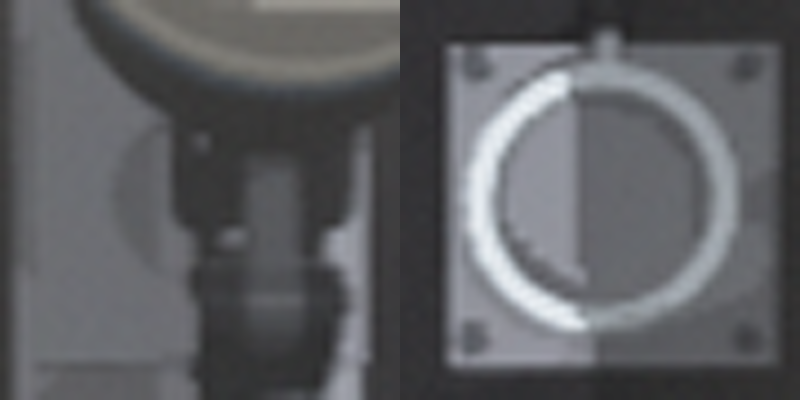

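Run:
```python
from h import *
c3=dict(np.load("w3.npz"))
o=get_obs();print(o["position"],np.abs(o["joint_vel"]).max(),o["time_s"])
c=vision.read_camera("wrist");print(np.abs(c["view"]-c3["view"]).max())
V=c["view"];T=Rot.from_quat(o["orientation"]).as_matrix();print((T.T@(-V[:3,:3].T@V[:3,3]-o["position"])).round(4))
f=c["frame"][126:254,238:366];f3=c3["frame"][126:254,238:366];print("diff",np.abs(f.astype(int)-f3).mean())
s=vision.read_camera("scene")
H=[.6188,-.0400,.12];O=[.6070,.2055,.024]
for P,r in ((H,[.02125,.021]),(O,[.041])): print(proj(s,P),proj(s,np.add(P,[0,-.0045,0])))
im=[]
for P in (H,O):
    u,v=proj(s,P).round().astype(int); im.append(cv2.resize(s["frame"][v-30:v+30,u-30:u+30][:,:,::-1],(400,400),interpolation=cv2.INTER_CUBIC)); print(u-30,v-30)
cv2.imwrite("pics/ss.png",np.hstack(im))
```

```text
[ 0.61692151 -0.04351987  0.29975963] 0.0093227923873547 4.3
0.0020696093265605794
[-0.0682 -0.1248 -0.    ]
diff 4.11773681640625
[305.60161886 225.91153674] [304.2930651  227.14062695]
[356.60841023 200.86746338] [355.69633219 201.78357359]
276 196
327 171
```

View pics/ss.png

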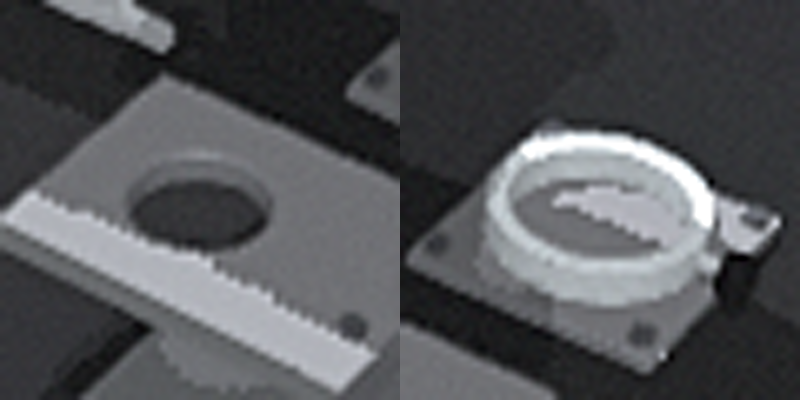

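Run:
```python
from h import *
bot.dwell(0.3)
c=vision.read_camera("wrist"); np.savez("w4.npz",**c); print(get_obs()["position"])
bot.reach([0.61,-.042,.28],down(-np.pi/2)); bot.dwell(0.4)
d=vision.read_camera("wrist"); np.savez("w5.npz",**d); print(get_obs()["position"],get_obs()["time_s"])
im=[]
for k in (c,d):
    u,v=proj(k,[.6188,-.0400,.12]).round().astype(int); print(u,v); im.append(cv2.resize(k["frame"][v-40:v+40,u-40:u+40][:,:,::-1],(400,400),interpolation=cv2.INTER_CUBIC))
cv2.imwrite("pics/hh.png",np.hstack(im)); cv2.imwrite("pics/w5.png",d["frame"][:,:,::-1])
```

```text
[ 0.61701212 -0.04471498  0.29997451]
[ 0.6100109  -0.04200957  0.28000283] 6.6
286 192
283 191
```

View pics/hh.png

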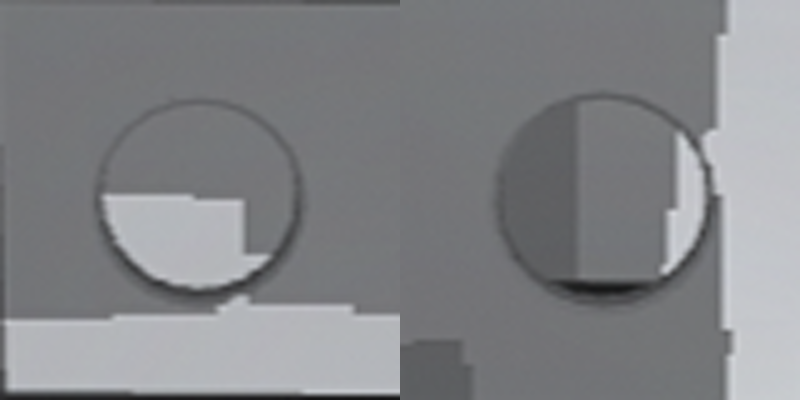

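View pics/w5.png

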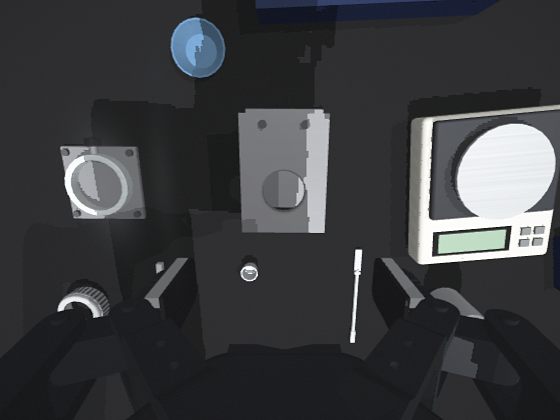

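Run:
```python
from h import *
c=dict(np.load("w4.npz"));d=dict(np.load("w5.npz"))
print("hole",cast(c,(285.5,191.1),.12),cast(d,(283.5,190.2),.12))
P=[cast(d,p,.12) for p in [(238,111.5),(329,111.5),(325.5,233),(241.5,233)]]
print(np.mean(P,0),np.linalg.norm(P[0]-P[1]),np.linalg.norm(P[1]-P[2]))
g=cv2.cvtColor(d["frame"],cv2.COLOR_RGB2GRAY)
cv2.imwrite("pics/w5c.png",np.hstack([cv2.resize(d["frame"][a:a+100,b:b+100][:,:,::-1],(400,400),interpolation=cv2.INTER_CUBIC) for a,b in ((135,55),(110,450))]))
# pan
m=cv2.inRange(cv2.cvtColor(d["frame"],cv2.COLOR_RGB2HSV),(0,0,110),(180,60,255));m[:,:450]=0;m[:118]=0;m[222:]=0
m=cv2.morphologyEx(m,cv2.MORPH_OPEN,np.ones((5,5)))
k=max(cv2.findContours(m,cv2.RETR_EXTERNAL,cv2.CHAIN_APPROX_NONE)[0],key=cv2.contourArea);e=cv2.fitEllipse(k);print("pan",e,cast(d,e[0],.07))
```

```text
hole [ 0.61837518 -0.03897522  0.12      ] [ 0.62006427 -0.04094107  0.12      ]
[ 0.63442819 -0.04095387  0.12      ] 0.08314699472114385 0.11764991813929565
pan ((507.0869445800781, 175.87135314941406), (99.33492279052734, 107.38766479492188), 36.15595626831055) [ 0.62629074 -0.29484444  0.07      ]
```

View pics/w5c.png

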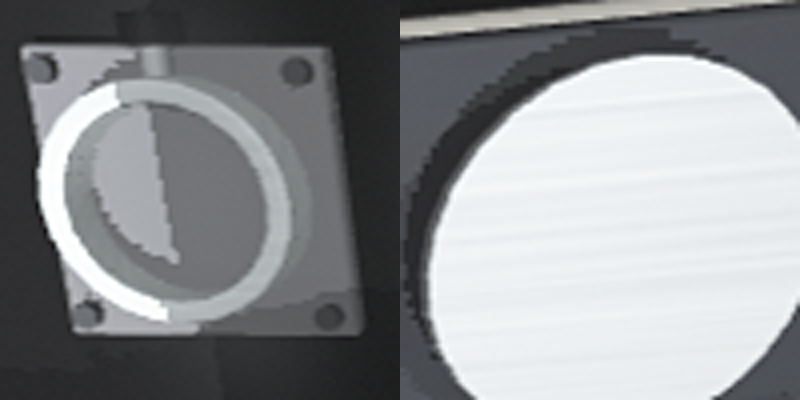

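Run:
```python
from h import *
d=dict(np.load("w5.npz"));print("holder",cast(d,(96.1,184.6),.024))
bot.reach([0.419,-.2847,.26],down(0))
bot.servo_line([0.419,-.2847,.139],velocity=.12)
bot.dwell(.2)
o=get_obs();print(o["position"],o["wrist_force"])
w0=o["wrist_force"]
hand.move_gripper(0.0,60)
o=get_obs();print(o["gripper_width"],o["wrist_force"]-w0,o["position"],o["time_s"])
for i,n in enumerate(["scene","wrist"]):
    c=vision.read_camera(n); cv2.imwrite(f"pics/g{n}.png",c["frame"][:,:,::-1])
```

```text
holder [0.60811741 0.20390258 0.024     ]
[ 0.41931662 -0.28492579  0.13959778] [-0.90227789  0.0795313   0.26086044]
0.01585888006300557 [-0.96368275  0.06991988  4.47923024] [ 0.41891855 -0.28473619  0.13917573] 10.4167
```

View pics/gscene.png

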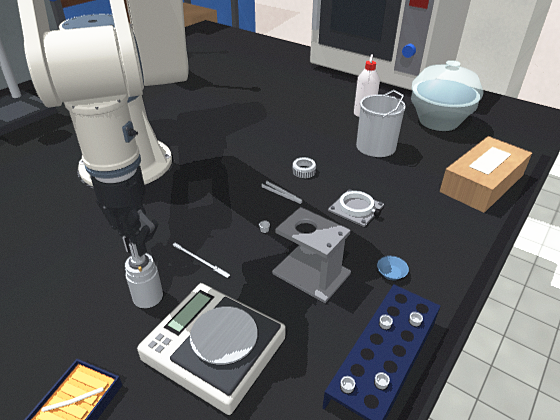

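View pics/gwrist.png

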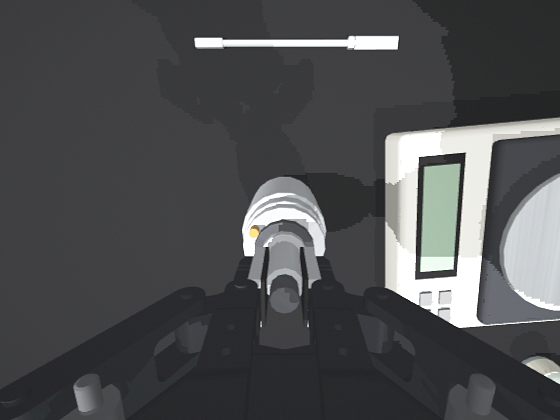

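Run:
```python
from h import *
bot.servo_line([0.4189,-.2847,.159],velocity=.06)
o=get_obs();print(o["gripper_width"],o["wrist_force"],o["position"])
bot.servo_line([0.4189,-.2847,.275],velocity=.12)
bot.dwell(.2)
o=get_obs();print(o["gripper_width"],o["wrist_force"],o["position"],o["time_s"])
f=[]
P=[[.419,-.2847,z] for z in (.156+.136,.098+.136,.159)]
for n in ["scene","top"]:
    c=vision.read_camera(n); print(n,[proj(c,p).round(1).tolist() for p in P]); u,v=proj(c,P[1]).round().astype(int);f.append(cv2.resize(c["frame"][v-45:v+75,u-60:u+60][:,:,::-1],(400,400),interpolation=cv2.INTER_CUBIC)); print(u-60,v-45)
cv2.imwrite("pics/l.png",np.hstack(f))
c=vision.read_camera("wrist"); cv2.imwrite("pics/lw.png",c["frame"][:,:,::-1])
```

```text
0.015806385719760372 [-0.28855475 -0.07274325 -3.58807895] [ 0.41908641 -0.28479267  0.15935429]
0.015734804735049773 [-0.61190041  0.05882358 -2.30377137] [ 0.41863588 -0.28451583  0.27431748] 12.3167
scene [[115.0, 173.7], [122.8, 203.3], [131.8, 237.5]]
63 158
top [[421.4, 257.1], [410.8, 255.2], [399.3, 253.1]]
351 210
```

View pics/l.png

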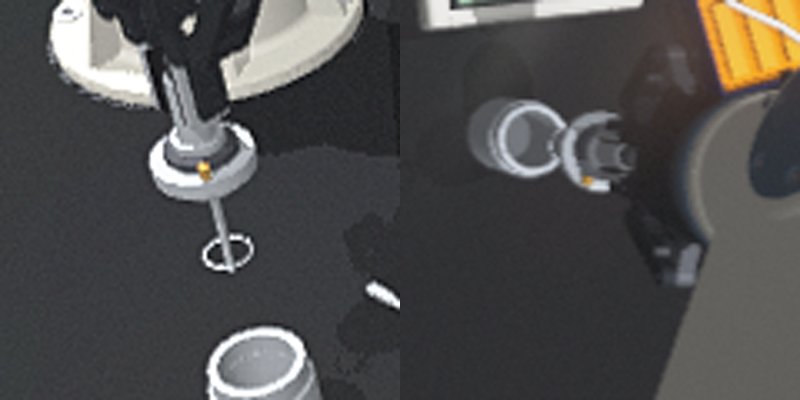

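View pics/lw.png

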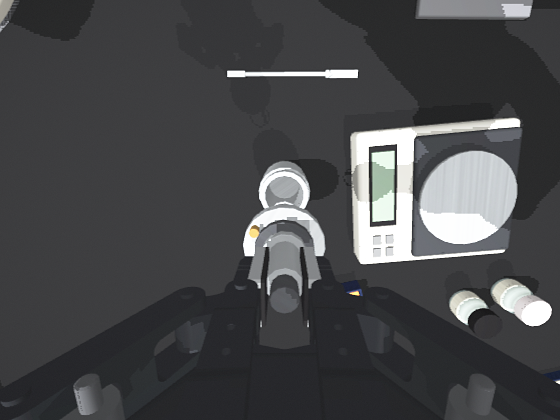

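Run:
```python
from h import *
bot.servo_line([.6187,-.0408,.275],velocity=.15)
bot.dwell(.3)
bot.servo_line([.6187,-.0408,.243],velocity=.08)
bot.dwell(.3)
o=get_obs();print(o["gripper_width"],o["position"],o["time_s"])
f=[]; fl=o["position"][2]-.0512
P=[[.6187,-.0408,z] for z in (fl+.068,fl+.006,.12)]
for n in ["scene","top"]:
    c=vision.read_camera(n); print(n,[proj(c,p).round(1).tolist() for p in P]); u,v=proj(c,P[1]).round().astype(int);f.append(cv2.resize(c["frame"][v-45:v+75,u-60:u+60][:,:,::-1],(600,600),interpolation=cv2.INTER_CUBIC)); print(u-60,v-45); np.savez("n_"+n+".npz",**c)
cv2.imwrite("pics/n.png",f[0]);cv2.imwrite("pics/nt.png",f[1])
c=vision.read_camera("wrist"); cv2.imwrite("pics/nw.png",c["frame"][:,:,::-1])
```

```text
0.015621089423103763 [ 0.61892622 -0.04081885  0.24343037] 15.8667
scene [[308.9, 164.6], [307.2, 193.4], [305.3, 226.1]]
247 148
top [[292.3, 159.3], [291.2, 164.6], [290.1, 170.3]]
231 120
```

View pics/n.png

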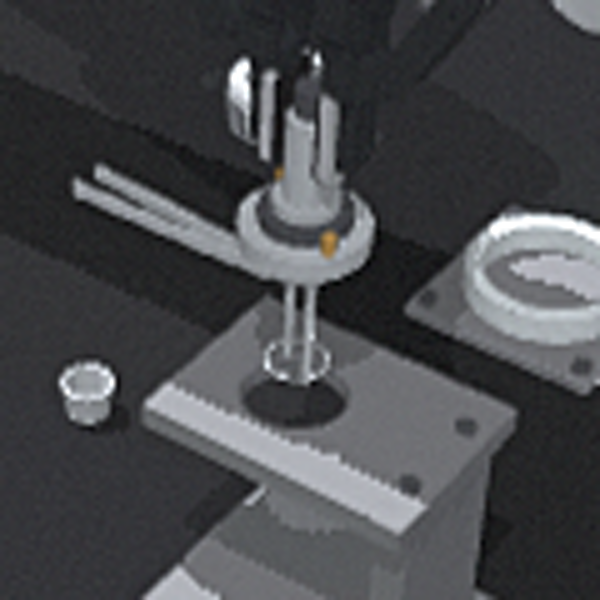

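View pics/nw.png

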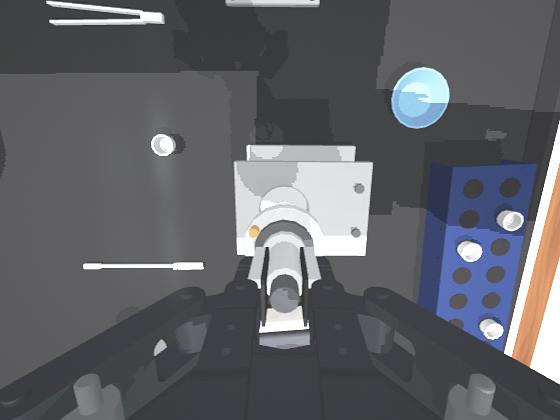

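View pics/nt.png

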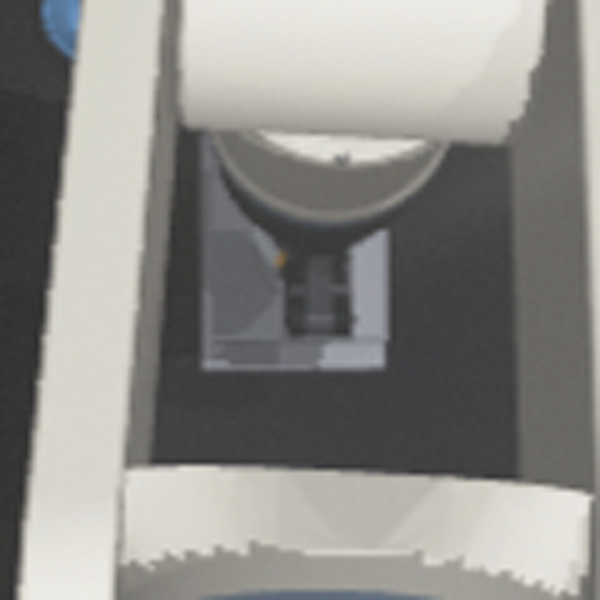

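Run:
```python
from h import *
z0=get_obs()["wrist_force"]; print(z0)
for z in (.20,.19,.182,.178,.175,.173,.1718,.1708):
    bot.servo_line([.6187,-.0408,z],velocity=.05)
    o=get_obs(); d=o["wrist_force"]-z0; print(z,o["position"].round(4),d.round(2))
    if np.linalg.norm(d)>5: print("contact"); break
print(o["time_s"])
c=vision.read_camera("scene"); u,v=307,200; cv2.imwrite("pics/p.png",cv2.resize(c["frame"][v-60:v+60,u-60:u+60][:,:,::-1],(600,600),interpolation=cv2.INTER_CUBIC))
```

```text
[ 0.0683074   1.3602234  -3.06879072]
0.2 [ 0.619  -0.0408  0.2003] [-0.23 -1.92  0.45]
0.19 [ 0.6183 -0.0408  0.1895] [ 0.11 -1.18  0.05]
0.182 [ 0.6184 -0.0408  0.1815] [ 0.46 -0.81  0.36]
0.178 [ 0.6185 -0.0408  0.1777] [-0.12 -1.81 -0.19]
0.175 [ 0.6186 -0.0408  0.1748] [ 0.05 -1.59  1.21]
0.173 [ 0.6186 -0.0408  0.1729] [-0.93 -1.78  0.18]
0.1718 [ 0.6187 -0.0408  0.1717] [ 0.03 -1.99 -0.16]
0.1708 [ 0.6188 -0.0408  0.1712] [-1.81 -0.77  5.52]
contact
18.9333
```

View pics/p.png

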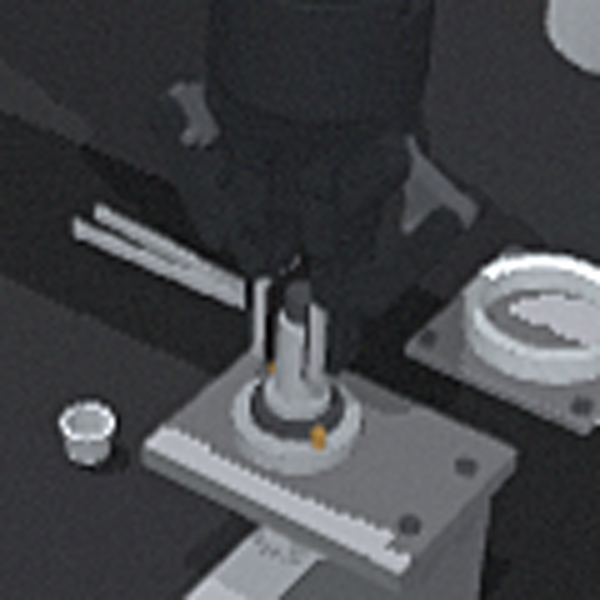

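Run:
```python
from h import *
hand.move_gripper(0.06)
o=get_obs();print(o["gripper_width"],o["wrist_force"])
bot.servo_line([.6187,-.0408,.27],velocity=.15)
hand.move_gripper(0.085)
bot.reach([.416,.262,.17],down(0)); bot.dwell(.4)
c=vision.read_camera("wrist"); np.savez("w6.npz",**c); cv2.imwrite("pics/w6.png",c["frame"][:,:,::-1])
s=vision.read_camera("scene"); cv2.imwrite("pics/s6.png",s["frame"][:,:,::-1]);np.savez("s6.npz",**s)
print(get_obs()["time_s"],proj(c,(.416,.262,.026)))
```

```text
0.059843472477365864 [-0.06263177 -0.00586522 -0.26655849]
22.5667 [283.9305936  204.45226337]
```

View pics/w6.png

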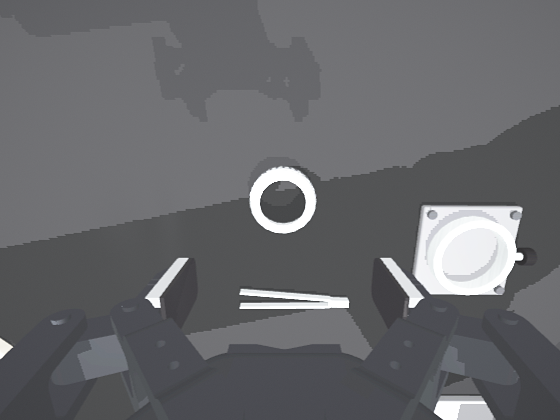

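View pics/s6.png

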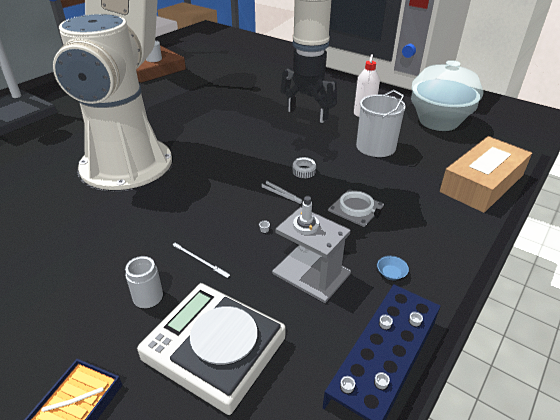

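The head hangs upright in the stand, as seen at (307,225) in the scene view. The ring is at (283,200) in the wrist view, and I'll fit it along with the holder.

Run:
```python
from h import *
c=dict(np.load("w6.npz"))
g=cv2.cvtColor(c["frame"],cv2.COLOR_RGB2GRAY)
m=(g>200).astype(np.uint8)*255; m[:,:240]=0;m[:,330:]=0;m[:150]=0;m[250:]=0
cs,h=cv2.findContours(m,cv2.RETR_CCOMP,cv2.CHAIN_APPROX_NONE)
for k in cs:
    if len(k)>60: e=cv2.fitEllipse(k);print(e,cast(c,e[0],.026))
crop(c,284,200,45,"pics/rc.png",6)
```

```text
((282.3182678222656, 199.86026000976562), (65.0346450805664, 65.4463882446289), 118.38725280761719) [0.41450299 0.26642146 0.026     ]
((282.4484558105469, 201.79608154296875), (43.6627197265625, 47.06413269042969), 89.71634674072266) [0.41461875 0.26456296 0.026     ]
```

View pics/rc.png

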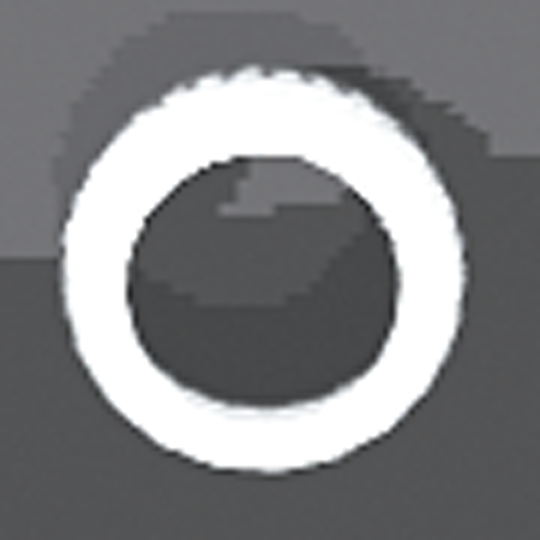

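Run:
```python
from h import *
z0=get_obs()["wrist_force"]
bot.servo_line([.4146,.264,.06],velocity=.15)
for z in (.04,.032,.027,.0235):
    bot.servo_line([.4146,.264,z],velocity=.06)
    d=get_obs()["wrist_force"]-z0
    if np.linalg.norm(d)>4: print("contact",z,d);break
o=get_obs();print(o["position"],d)
hand.move_gripper(0.05,50)
o=get_obs();print(o["gripper_width"],o["wrist_force"]-z0,o["position"],o["time_s"])
bot.servo_line([.4146,.264,.05],velocity=.06)
c=vision.read_camera("wrist"); cv2.imwrite("pics/w7.png",c["frame"][:,:,::-1])
print(get_obs()["gripper_width"],get_obs()["wrist_force"]-z0)
```

```text
[0.41448129 0.26392769 0.02332124] [ 0.48317111 -1.92621148 -0.36660925]
0.06238854082370923 [-3.01928751 -3.98566288 14.79003151] [0.41472809 0.26405359 0.02442499] 25.0833
0.06194123518922625 [ 0.56445404 -0.58912984 -2.28619026]
```

View pics/w7.png

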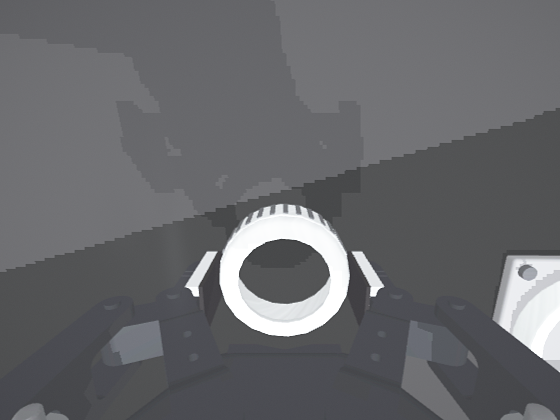

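Run:
```python
from h import *
X,Y=.613,.082
bot.servo_line([.4146,.264,.13],velocity=.15)
bot.servo_line([X,Y,.13],velocity=.2)
bot.servo_line([X,Y,.04],velocity=.12)
bot.dwell(.2)
z0=get_obs()["wrist_force"]
for z in (.032,.028,.026,.025,.0242,.0235):
    bot.servo_line([X,Y,z],velocity=.05)
    d=get_obs()["wrist_force"]-z0
    if d[2]>3: print("contact",z,d);break
print(get_obs()["position"],get_obs()["time_s"])
hand.move_gripper(0.085)
print(get_obs()["wrist_force"]-z0)
bot.servo_line([X,Y,.17],velocity=.15)
bot.dwell(.3)
c=vision.read_camera("wrist"); cv2.imwrite("pics/w8.png",c["frame"][:,:,::-1]);np.savez("w8.npz",**c)
print(get_obs()["time_s"])
```

```text
contact 0.0242 [-2.0937049  -0.56508818  5.6662647 ]
[0.61312347 0.08201721 0.02460778] 30.3167
[ 0.5785415  -0.37885026  0.97873096]
32.1583
```

View pics/w8.png

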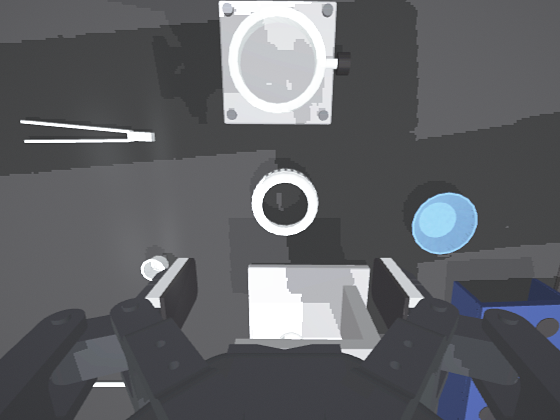

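The ring lies flat at (285,203) between the holder and the stand. Next is the cylinder.

Run:
```python
from h import *
c=dict(np.load("w8.npz"))
g=cv2.cvtColor(c["frame"],cv2.COLOR_RGB2GRAY)
m=(g>225).astype(np.uint8)*255
for (x0,x1,y0,y1,z) in ((245,325,160,245,.026),(222,330,0,118,.024)):
    mm=np.zeros_like(m);mm[y0:y1,x0:x1]=m[y0:y1,x0:x1]
    for k in cv2.findContours(mm,cv2.RETR_CCOMP,cv2.CHAIN_APPROX_NONE)[0]:
        if len(k)>90: e=cv2.fitEllipse(k);print(np.round(e[0],1),np.round(e[1],1),cast(c,e[0],z))
bot.servo_line([.613,.082,.27],velocity=.2)
bot.reach([.419,-.285,.24],down(0)); bot.dwell(.4)
c=vision.read_camera("wrist"); cv2.imwrite("pics/w9.png",c["frame"][:,:,::-1]);np.savez("w9.npz",**c)
s=vision.read_camera("scene");t=vision.read_camera("top")
print(proj(c,(.419,-.2847,.088)),proj(s,(.419,-.2847,.088)),get_obs()["time_s"])
u,v=proj(c,(.419,-.2847,.088)).round().astype(int);print(u,v);crop(c,u,v,45,"pics/w9c.png",6)
```

```text
[284.2 202.9] [63.5 65. ] [0.61261385 0.08381372 0.026     ]
[284.7 204.6] [45.6 47.1] [0.61308661 0.08223239 0.026     ]
[276.4  58.6] [116.5 136.8] [0.60621674 0.20656452 0.024     ]
[276.   64.1] [76.1 83.5] [0.60592558 0.20241146 0.024     ]
[283.97606528 202.57249057] [139.33654854 266.29704629] 34.8917
284 203
```

View pics/w9c.png

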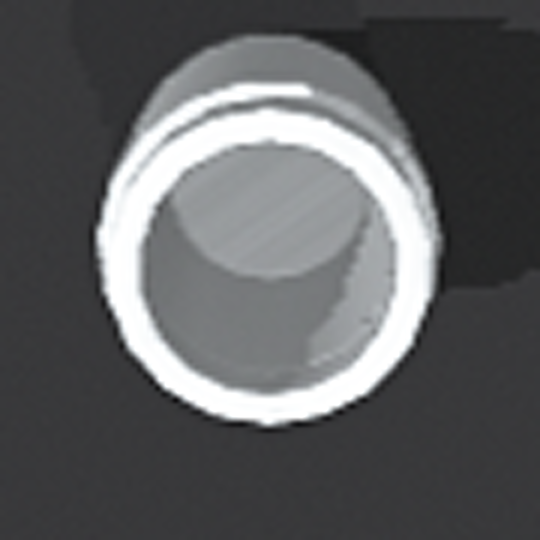

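Run:
```python
from h import *
X,Y=.4186,-.2843
bot.servo_line([X,Y,.10],velocity=.15)
z0=get_obs()["wrist_force"]
bot.servo_line([X,Y,.05],velocity=.08)
bot.dwell(.1)
o=get_obs();print(o["position"],o["wrist_force"]-z0)
hand.move_gripper(0.045,100)
o=get_obs();print(o["gripper_width"],o["wrist_force"]-z0,o["position"],o["time_s"])
bot.servo_line([X,Y,.07],velocity=.06)
o=get_obs();print(o["gripper_width"],o["wrist_force"]-z0)
c=vision.read_camera("scene"); crop(c,145,260,60,"pics/c1.png",5)
```

```text
[ 0.4189916  -0.28452558  0.05048329] [ 0.87955502 -0.00756325  0.60629638]
0.05535819326466091 [-2.1886854   1.55759816 10.02499857] [ 0.41872729 -0.28445963  0.05079407] 37.2333
0.055794062891752275 [-0.09040574  0.15288389 -8.81849157]
```

View pics/c1.png

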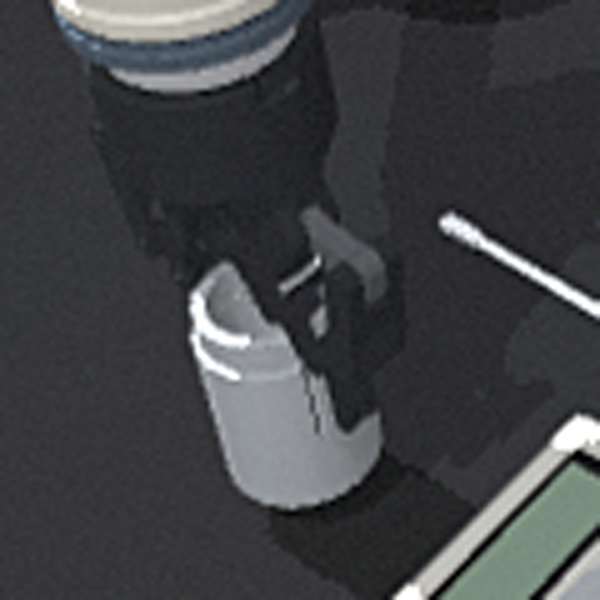

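The cylinder is lifted: wrist force is −8.8 N and it hangs upright. Now I'll carry it to the holder.

Run:
```python
from h import *
X,Y=.607,.2045
bot.servo_line([.4186,-.2843,.20],velocity=.15)
bot.servo_line([.44,.12,.20],velocity=.25)
bot.servo_line([X,Y,.20],velocity=.2)
bot.servo_line([X,Y,.09],velocity=.12)
bot.dwell(.3)
o=get_obs();print(o["position"],o["gripper_width"],o["time_s"])
b=[*o["position"][:2],o["position"][2]-.0508]
f=[]
for n in ("scene","top"):
    c=vision.read_camera(n);np.savez("d_"+n+".npz",**c);print(n,proj(c,b),proj(c,(X,Y,.024)),proj(c,(b[0],b[1],b[2]+.088)))
    u,v=proj(c,(X,Y,.05)).round().astype(int);print(u,v);f.append(cv2.resize(c["frame"][v-35:v+35,u-35:u+35][:,:,::-1],(400,400),interpolation=cv2.INTER_CUBIC))
cv2.imwrite("pics/d.png",np.hstack(f))
c=vision.read_camera("wrist");cv2.imwrite("pics/dw.png",c["frame"][:,:,::-1])
```

```text
[0.6072301  0.20459672 0.09050109] 0.05534281799319861 43.0
scene [357.26024544 195.86246563] [356.40613506 201.07063278] [361.72794875 164.74193891]
358 192
top [195.3996254  180.93061389] [196.71413319 181.80247652] [187.41701512 176.01895125]
195 180
```

View pics/d.png

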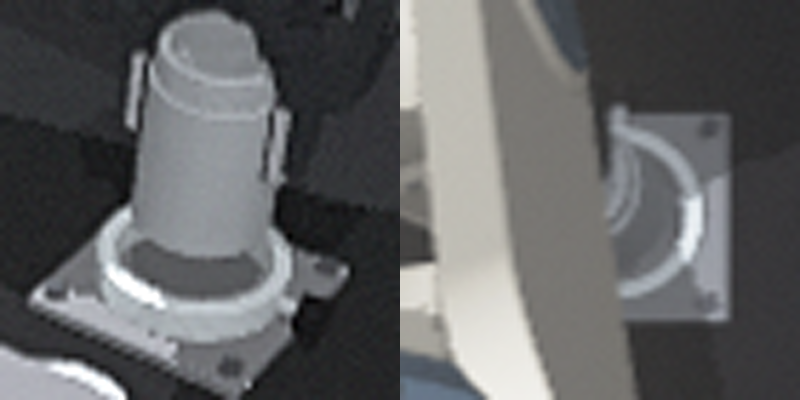

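View pics/dw.png

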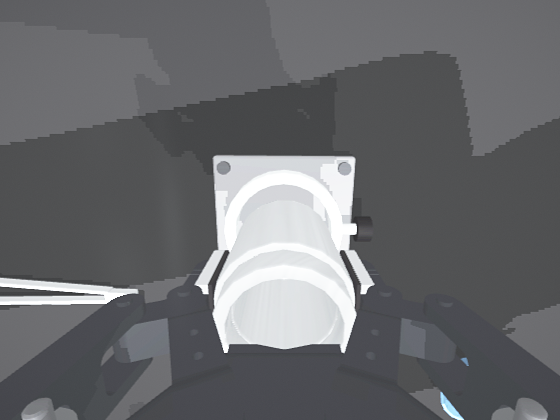

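Run:
```python
from h import *
X,Y=.607,.2045
z0=get_obs()["wrist_force"]
for z in (.076,.070,.065,.062,.060,.0590,.0583,.0575):
    bot.servo_line([X,Y,z],velocity=.05)
    o=get_obs();d=o["wrist_force"]-z0
    print(z,o["position"].round(4),d.round(1))
    if np.linalg.norm(d)>6: print("contact");break
print(o["time_s"])
c=vision.read_camera("scene");crop(c,358,185,40,"pics/e.png",6)
```

```text
0.076 [0.6066 0.2043 0.0753] [-0.7  0.3 -0.4]
0.07 [0.6067 0.2044 0.0696] [-2.1 -0.3  0.1]
0.065 [0.6067 0.2044 0.0646] [-1.9  0.3 -0.5]
0.062 [0.6068 0.2044 0.0618] [-1.  -0.  -0.6]
0.06 [0.6069 0.2045 0.0599] [-1.9  0.3 -0.3]
0.059 [0.607  0.2045 0.059 ] [-1.7 -0.3 -0.6]
0.0583 [0.607  0.2045 0.0589] [-5.3 -1.   8.5]
contact
45.1
```

View pics/e.png

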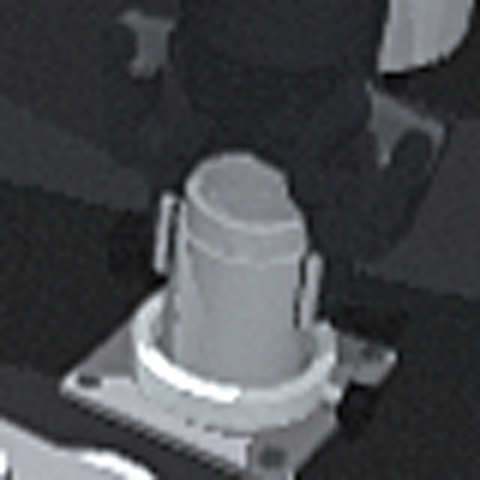

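Run:
```python
from h import *
hand.move_gripper(0.085,30)
bot.servo_line([.607,.2045,.22],velocity=.2)
bot.reach([.4775,.010,.16],down(0)); bot.dwell(.4)
c=vision.read_camera("wrist"); cv2.imwrite("pics/w10.png",c["frame"][:,:,::-1]);np.savez("w10.npz",**c)
s=vision.read_camera("scene");np.savez("s10.npz",**s)
u,v=proj(c,(.4775,.010,.017)).round().astype(int);print(u,v);crop(c,u,v,30,"pics/w10c.png",9)
crop(s,358,190,40,"pics/s10c.png",6);cv2.imwrite("pics/s10.png",s["frame"][:,:,::-1])
print(get_obs()["time_s"])
```

```text
284 205
47.9667
```

View pics/w10c.png

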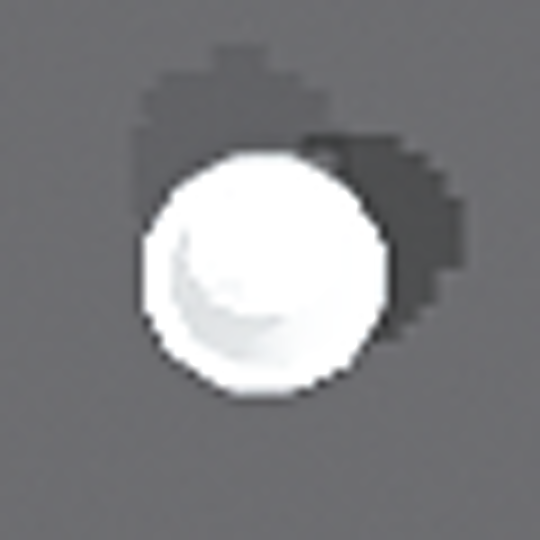

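View pics/s10.png

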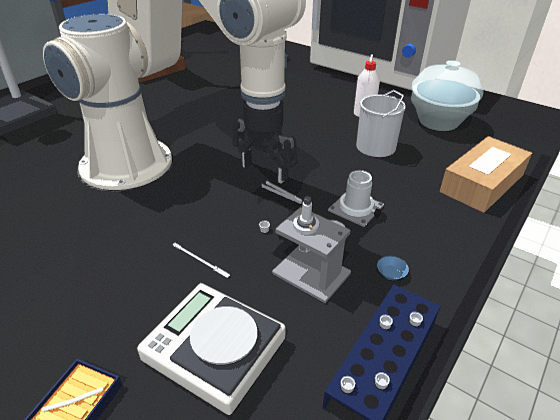

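View pics/w10.png

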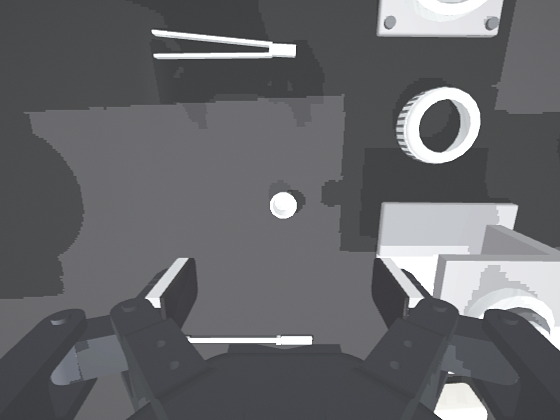

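Run:
```python
from h import *
c=dict(np.load("w10.npz"));s=dict(np.load("s10.npz"));t=vision.read_camera("top")
print("cru",cast(c,(283.0,204.9),.017),cast(c,(283.0,204.9),.015))
for n,k,(x0,x1,y0,y1) in (("scene",s,(185,262,303,368)),("top",t,(366,412,147,189))):
    g=cv2.cvtColor(k["frame"],cv2.COLOR_RGB2GRAY);m=np.zeros_like(g);m[y0:y1,x0:x1]=(g[y0:y1,x0:x1]>140)*255
    q=max(cv2.findContours(cv2.morphologyEx(m,cv2.MORPH_OPEN,np.ones((3,3))),cv2.RETR_EXTERNAL,cv2.CHAIN_APPROX_NONE)[0],key=cv2.contourArea);e=cv2.fitEllipse(q);print(n,e,cast(k,e[0],.07))
```

```text
cru [0.47667014 0.01041735 0.017     ] [0.47666234 0.00990876 0.015     ]
scene ((221.4987335205078, 333.3146057128906), (57.967830657958984, 69.36852264404297), 89.26321411132812) [ 0.62763506 -0.29508136  0.07      ]
top ((389.01251220703125, 167.80470275878906), (41.55596923828125, 42.585052490234375), 114.44412231445312) [ 0.62973338 -0.29438343  0.07      ]
```

Run:
```python
from h import *
X,Y=.4767,.0102
hand.move_gripper(0.05,20)
bot.servo_line([X,Y,.06],velocity=.12)
bot.dwell(.1); z0=get_obs()["wrist_force"]
bot.servo_line([X,Y,.021],velocity=.06)
bot.dwell(.1)
o=get_obs();print(o["position"],o["wrist_force"]-z0)
hand.move_gripper(0.01,20)
o=get_obs();print(o["gripper_width"],o["wrist_force"]-z0,o["position"],o["time_s"])
bot.servo_line([X,Y,.06],velocity=.06)
c=vision.read_camera("wrist"); cv2.imwrite("pics/w11.png",c["frame"][:,:,::-1])
s=vision.read_camera("scene");u,v=proj(s,(X,Y,.055)).round().astype(int);crop(s,u,v,35,"pics/s11.png",7)
print(get_obs()["gripper_width"])
```

```text
[0.47695971 0.01020732 0.02126381] [ 0.05345819 -0.04556247 -0.67750427]
0.022308153992629854 [-0.21715513  0.193906    5.47429767] [0.47689368 0.01021311 0.02135875] 50.8
0.022142325853388378
```

View pics/w11.png

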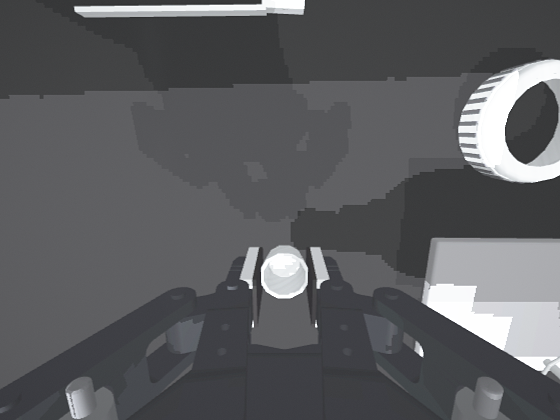

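View pics/s11.png

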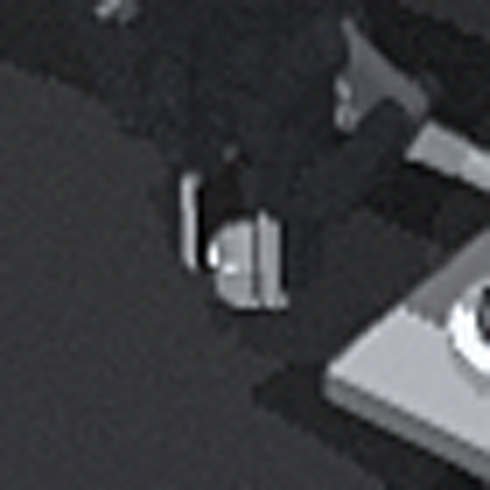

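Run:
```python
import cv2
f=cv2.imread("pics/w11.png");cv2.imwrite("pics/w11c.png",cv2.resize(f[235:335,235:335],None,fx=6,fy=6,interpolation=cv2.INTER_CUBIC))
```

```text
(no output)
```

View pics/w11c.png

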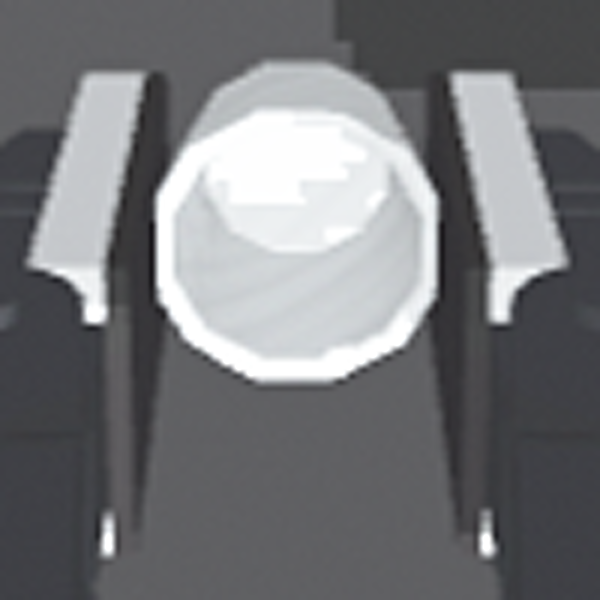

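Run:
```python
from h import *
X,Y=.628,-.294
bot.servo_line([.4767,.0102,.17],velocity=.15)
bot.servo_line([X,Y,.17],velocity=.2)
bot.servo_line([X,Y,.105],velocity=.1)
bot.dwell(.3)
z0=np.mean([get_obs()["wrist_force"]],0)
for z in (.098,.095,.0935,.0925,.0918,.0912,.0906):
    bot.servo_line([X,Y,z],velocity=.04)
    o=get_obs();d=o["wrist_force"]-z0
    print(z,o["position"].round(4),d.round(2))
    if d[2]>2: print("contact");break
s=vision.read_camera("scene");u,v=proj(s,(X,Y,.08)).round().astype(int);crop(s,u,v,40,"pics/s12.png",7)
c=vision.read_camera("wrist");crop(c,285,285,60,"pics/w12.png",5)
print(o["time_s"],o["gripper_width"])
```

```text
0.098 [ 0.6277 -0.2938  0.0975] [ 0.61 -0.55  0.7 ]
0.095 [ 0.6278 -0.2939  0.0947] [ 0.26 -0.75 -0.24]
0.0935 [ 0.628  -0.294   0.0934] [ 0.12 -0.27 -0.41]
0.0925 [ 0.628  -0.294   0.0925] [ 0.6  -0.35  0.49]
0.0918 [ 0.628  -0.294   0.0918] [ 0.35 -0.83  0.94]
0.0912 [ 0.6281 -0.2941  0.0915] [-0.26  0.05  2.61]
contact
57.1083 0.022119986698503222
```

View pics/s12.png

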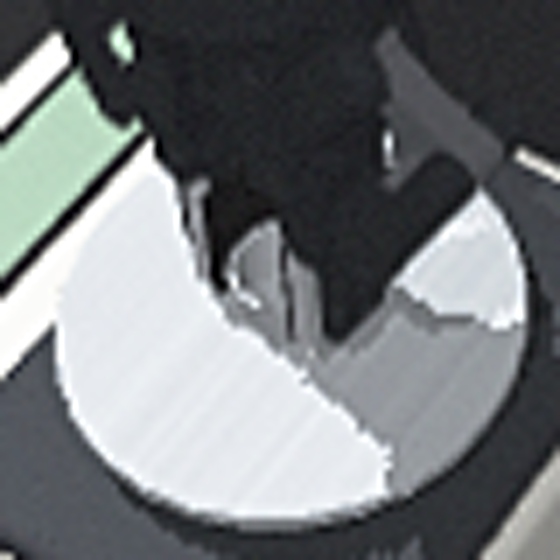

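View pics/w12.png

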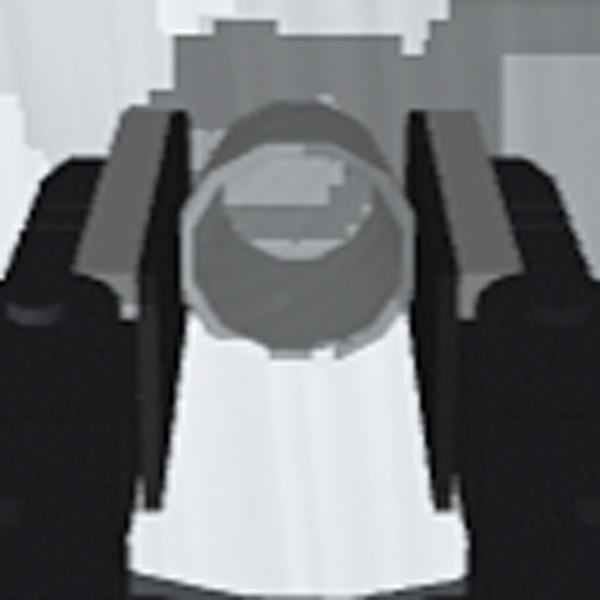

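Contact came at TCP z 0.0915, as predicted, so I'll release, retreat and check all four parts.

Run:
```python
from h import *
X,Y=.628,-.294
hand.move_gripper(0.06,20)
bot.servo_line([X,Y,.22],velocity=.15)
bot.dwell(.4)
c=vision.read_camera("wrist"); np.savez("w13.npz",**c);cv2.imwrite("pics/w13.png",c["frame"][:,:,::-1])
bot.reach([.40,-.2,.35],down(0)); bot.dwell(.4)
s=vision.read_camera("scene");np.savez("s13.npz",**s);cv2.imwrite("pics/s13.png",s["frame"][:,:,::-1])
t=vision.read_camera("top");np.savez("t13.npz",**t);cv2.imwrite("pics/t13.png",t["frame"][:,:,::-1])
print(get_obs()["time_s"])
```

```text
60.7
```

View pics/w13.png

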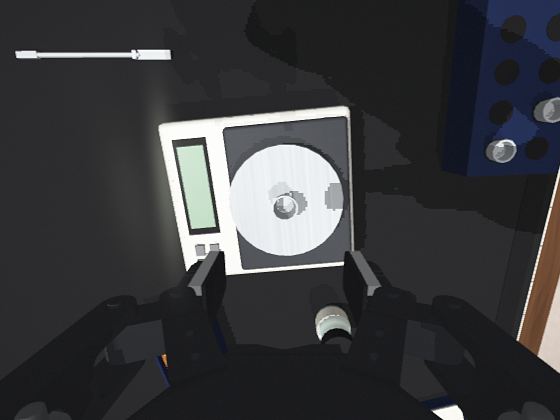

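View pics/s13.png

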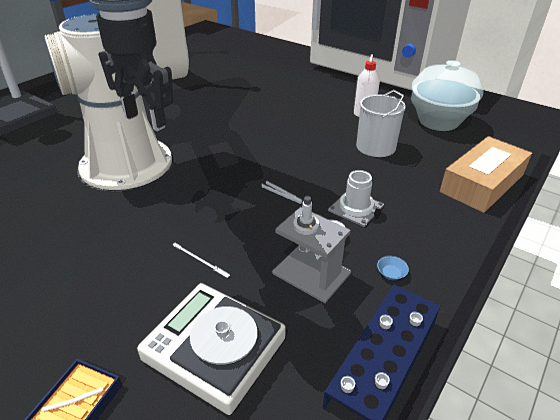

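View pics/t13.png

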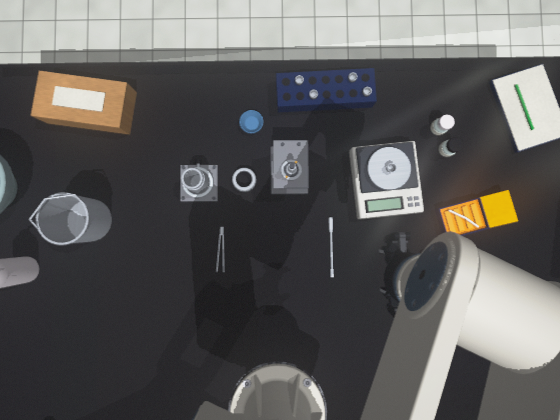

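Run:
```python
from h import *
c=dict(np.load("w13.npz"));s=dict(np.load("s13.npz"));t=dict(np.load("t13.npz"))
pan=cast(c,(287,200),.07);foot=cast(c,(285.0,201.5),.07);rim=cast(c,(284.8,206.5),.087);print("pan",pan,"cru rim",rim,"d",np.linalg.norm((pan-rim)[:2]))
H=(.6187,-.0408);O=(.607,.2045)
print("scene head cap",proj(s,(*H,.188)),"flange",proj(s,(*H,.125)),"cyl top",proj(s,(*O,.096)),"collar",proj(s,(*O,.024)))
print("top cap",proj(t,(*H,.188)),"flange",proj(t,(*H,.13)),"cyl top",proj(t,(*O,.096)),"ring",proj(t,(.613,.082,.026)))
def z(k,u,v,r): return cv2.resize(k["frame"][v-r:v+r,u-r:u+r][:,:,::-1],(390,390),interpolation=cv2.INTER_CUBIC)
cv2.imwrite("pics/f1.png",np.hstack([z(s,308,215,30),z(s,358,190,30)]))
cv2.imwrite("pics/f2.png",np.hstack([z(c,285,203,40),z(t,245,175,70)]))
```

```text
pan [ 0.63049986 -0.29074637  0.07      ] cru rim [ 0.62837446 -0.29272527  0.087     ] d 0.0029040235448932247
scene head cap [306.94539972 197.88971587] flange [305.4399398  224.12785734] cyl top [359.95571471 176.3136562 ] collar [356.40613506 201.07063278]
top cap [291.07656737 165.4231318 ] flange [290.21433813 169.65748323] cyl top [190.50442118 177.98650941] ring [242.70761616 178.81053492]
```

View pics/f1.png

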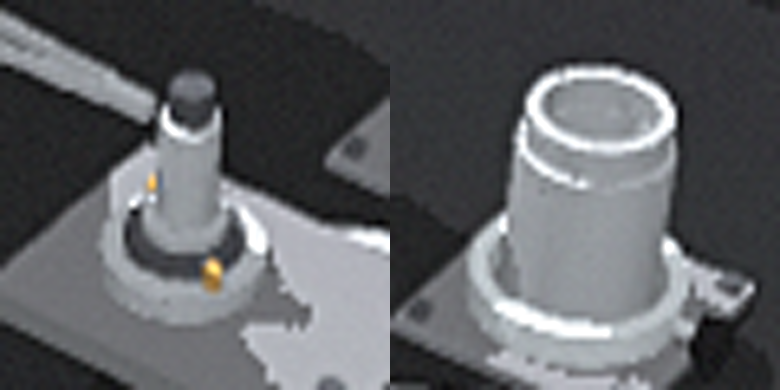

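View pics/f2.png

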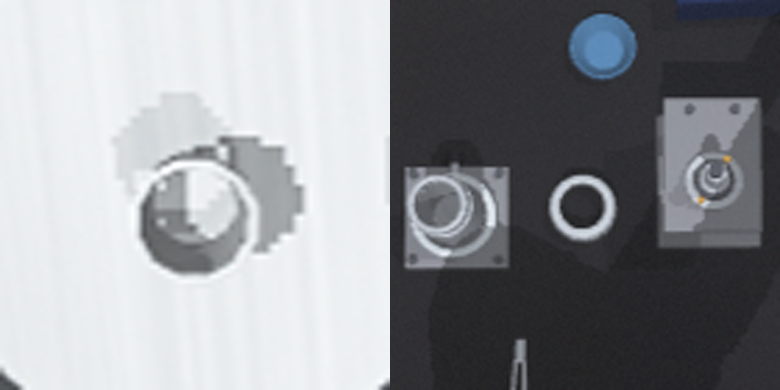

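Run:
```python
from workcell import hand_in,get_obs
print(get_obs()["time_s"]);print(hand_in())
```

```text
60.7
the job is handed in; nothing more can be done
None
```

All four parts are set out and the job is handed in at 60.7 s of the 128 s allowed. `hand_in` gives no verdict, so the results below are my own checks from the last pictures.

- **Head:** it hangs in the stand hole. The cap was within 0.5 px of where a seated, upright head would show in the scene camera. The plate was touched at the expected tool height.
- **Cylinder:** it stands upright inside the collar, with its top within 0.5 px of prediction. It met the plate at the height expected for 8 mm above the bench.
- **Ring:** it lies flat, lip up, at about (0.613, 0.082). That is about 123 mm from each centre and about 6 mm off either x axis.
- **Crucible:** it stands upright about 3 mm from the pan centre. It looked slightly tilted in the jaws but sits upright on the pan.
- **Robot:** the arm was parked clear of everything before hand-in.

**Disagreement between cameras:** the top camera put the stand and holder 2–4 mm to one side in y, compared with the wrist and scene cameras. I used the wrist and scene values, and both the head and the cylinder went in with no side force beyond noise. The estimates of the pan centre differed by up to 4 mm, well inside the 15 mm allowed.

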